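Make up the egg tray and the supper tray

TASK

Make up two trays on the kitchen table: the tray with two bays gets the egg cup in its larger bay and the salt shaker in its smaller one; the tray with three bays gets the ramekin in its widest bay (at one end), the pepper mill in the middle bay and the food can in the other end bay. Set each one down, without dropping it, so that it stands upright on the floor of its bay, and let go of it. Leave the mug, the jam jar and the flat tin standing where they are.

Things in the scene. Friction and masses are not known exactly. Their poses are not given: they have to be found in the camera images.
- egg_cup: White ceramic egg cup, round and waisted, 62 mm tall: foot 42 mm across, thin stem 20 mm across, and above 36 mm an upright-sided cup 48 mm across, open at the top (grip it there). About 0.09 kg. Origin at the centre of its underside, z up. Loose.
- salt_shaker: Salt shaker, bare steel, 78 mm tall: a straight cylinder 40 mm across up to 58 mm high, then a domed cap with small holes. About 0.14 kg. Origin at the centre of its underside, z up. Loose.
- ramekin: White ceramic ramekin, a low straight-sided round dish, 66 mm across outside, 48 mm tall, wall 4 mm, no handle, open at the top. About 0.18 kg. Origin at the centre of its underside, z up. Loose.
- pepper_mill: Small turned wooden pepper mill, 80 mm tall: straight body 42 mm across up to 46 mm high, a narrow neck, then a rounded head 36 mm across with a little steel button on top. About 0.11 kg. Origin at the centre of its underside, z up. Loose.
- food_can: Plain closed food can, steel with a blank white paper wrap and a pull tab on its lid, a cylinder 56 mm across and 70 mm tall. About 0.22 kg. Origin at the centre of its underside, z up. Loose.
- two_bay_tray: Low tray, dark wood walls, cork floor, 151 x 86 mm, with two bays in a row, both 76 mm across (y). Larger bay 80 mm long (x), centre at x = -30.5 mm; smaller 56 mm, centre at x = +42.5 mm. Fixed. Origin: centre of its underside; x along the row, z up. Walls 5 mm thick, tops 18 mm and bay floors 6 mm above the table.
- three_bay_tray: Low tray, dark wood walls, cork floor, 262 x 102 mm, with three bays in a row, all 92 mm across (y). Widest bay, at one end, 94 mm long (x), centre at x = -79 mm; middle 68 mm, centre at x = +7 mm; other end 80 mm, centre at x = +86 mm. Fixed. Origin: centre of its underside; x along the row, z up. Walls 5 mm thick, tops 18 mm and bay floors 6 mm above the table.
- mug: White ceramic mug, 60 mm across, 72 mm tall, with a handle towards its +y; it stands among the stock. Not needed: leave it alone. Origin at the centre of its underside, z up. Loose.
- jam_jar: Glass jam jar with a brass-coloured lid, 68 mm across, 85 mm tall, beyond the stock, far from the robot. Not needed: leave it alone. Origin at the centre of its underside, z up. Loose.
- small_tin: Flat wide closed tin of bare steel without a wrap, 80 mm across, 55 mm tall, beyond the stock, far from the robot. Not needed: leave it alone. Origin at the centre of its underside, z up. Loose.

How it is judged:
By the outcome, as a careful person would: the job done as asked, in the order asked, and still so for the second after the job is handed in, with the robot touching nothing.
It also fails if it takes over 128 s, if anything falls off the work surface, if the arm or the gripper's body presses on something with over 40 N, if the wrist force passes 120 N, or if a joint passes its speed limit or range.

ROBOT

A 6-joint arm with a two-finger parallel gripper is mounted at the origin on the work surface. World frame = base frame: x ahead of the robot, y to its left, z up, the work surface at z = 0. Lengths are in m, angles in rad, forces in N, time in s.
With the tool pointing down it reaches from about 0.375 to 0.975 m from the base axis. Payload 3.8 kg.
Tool frame: the origin (TCP) lies midway between the tips of the shut fingers; the grasp point (between the pads) lies 19 mm behind it; z points along the fingers, y is the line along which they close (so a half turn about z gives the same grasp; the last joint's range is limited). The gripper opens to 88 mm and grips with 3 to 60 N. Pads are 18 mm wide; open, the fingers measure 123 mm over their backs; the gripper's body (75 mm by 187 mm) begins 45 mm behind the grasp point.
Start: joints at [-1.346, 0.264, 1.604, -0, 1.274, -0.037], TCP at [0.175, -0.652, 0.239] pointing down, gripper open.
Joint ranges: [-2.63, 2.63], [-0.94, 2.18], [0.31, 2.57], [-1.31, 4.45], [0, 2.66], [-2.55, 2.55]. Speed limits (rad/s): [2.57, 2.57, 3.14, 3.14, 3.14, 3.14].

INTERFACE

Orientations are given as [roll, pitch, yaw] about the fixed x, y, z axes, in that order (R = Rz(yaw) Ry(pitch) Rx(roll)).
In Python, from plant import robot, viewer, sign_off gives the robot as it stands (robot), with the cameras (viewer) and the job as plain functions.
- The arm moves only by the shell command python3 jog.py 'ROWS' [FORCE]. ROWS is a JSON list of rows, 1 to 5 of them, each an object with the fields rx, ry, rz (a rotation vector in normalised numbers (1 is 360 degrees)), x, y, z (the shift in parts of the range, where 1.0 means 1 m), aperture (the finger opening in m); a field left out counts as zero (the opening has to be given); each row shifts and turns the commanded pose from where the row before left it, along the tool's axes as they then stand; what a row does not reach is not made up. A row lasts 1/12 s, in which the tool goes at most 0.0417 m and 0.125 rad, less where a joint would pass 70% of its speed; a pose out of reach is approached as far as the arm can. The fingers move at their own pace and stop on an object; FORCE is the grip in N (left out, the last holds). Time passes only in rows, so rows that do not move let the fingers close. It prints the time, the measured TCP pose, the force, the opening and the grip force at its end. Input that does not fit is refused with a message, and nothing moves.
- robot.get_state(): the state, without advancing time (a new reading comes with each control period).
- viewer.read_camera(name): name is "side" or "top"; returns a dict with "pixels" (400x640x3 uint8, red, green, blue), "K" (3x3 intrinsics, pixels), "T" (4x4, takes a point from camera to world coordinates). Camera axes: x right, y down, z forward; pixel columns grow to the right and rows downward; lengths in m; the calibration is good to about 2 mm. A picture is of the moment at which its call begins. There is no depth.
- sign_off(): hands the job in; it is judged then, once.
The state is a dict: "clock": time; "qpos": joint angles; "qd": joint speeds; "joint_efforts": joint torques, N m; "eef_pos": TCP position; "tcp_rot": TCP orientation; "contact_force": force on the tool from outside, world axes, zero at the start; "wrist_torque": the same for the moment, N m; "opening": finger opening in m; "grasp_force": force on a finger pad.
Only numpy, scipy, OpenCV 4.12 (cv2) and the standard library are available. Lean on these libraries where they do the work, as an engineer would, in place of code of your own. Each camera call takes 0.05 s, during which the arm holds its last target. There are 200 camera calls.

## Working session

There is one attempt and no reset: what is moved stays moved. The work goes in short steps, Python scripts to look and compute and a shell command to move; the robot and the scene stay as the last step left them, time stands still between calls to the robot, and variables do not carry over. Pictures are saved under pics/ and viewed, at most 14 in all, crops included, and the job is handed in when it is done.

```bash
ls; mkdir -p pics; python3 - <<'E'
from plant import robot, viewer, sign_off
import cv2
for n in("top","side"):
    c=viewer.read_camera(n); cv2.imwrite(f"pics/{n}0.png",c["pixels"][:,:,::-1]); print(n,c["K"],c["T"].round(4))
print(robot.get_state())
E
```

```text
jog.py
pics
plant.py
top [[368.35987479   0.         324.10831015]
 [  0.         368.35987479 199.22644658]
 [  0.           0.           1.        ]] [[-0.0212 -0.9972  0.0724  0.5213]
 [-0.9993  0.0233  0.028  -0.0147]
 [-0.0296 -0.0717 -0.997   0.7989]
 [ 0.      0.      0.      1.    ]]
side [[441.27328996   0.         324.94165673]
 [  0.         441.27328996 198.99668674]
 [  0.           0.           1.        ]] [[ 0.9964 -0.0443  0.0729  0.5199]
 [-0.0838 -0.666   0.7413 -0.6466]
 [ 0.0157 -0.7447 -0.6673  0.6356]
 [ 0.      0.      0.      1.    ]]
{'clock': 0.1, 'qpos': array([-1.34591410e+00,  2.64642443e-01,  1.60520118e+00, -8.26532897e-06,
        1.27373118e+00, -3.69003683e-02]), 'qd': array([ 3.48477367e-04, -2.62305990e-03, -2.43039229e-03, -1.08039310e-03,
       -1.34275082e-03, -7.73841292e-05]), 'joint_efforts': array([ 3.98421871e-04, -5.03619504e+01, -3.58073330e+01,  7.31474929e-02,
        2.33692245e-02, -5.78367212e-05]), 'eef_pos': array([ 0.17454545, -0.65138406,  0.23755595]), 'tcp_rot': array([-3.13961157e+00, -6.52320820e-05,  2.61784959e-01]), 'contact_force': array([-0.69526125,  0.0602822 ,  0.41862496]), 'wrist_torque': array([-0.05306113, -0.01735311,  0.01924985]), 'grasp_force': 0.0, 'opening': 0.08862982925814761}
```

View pics/top0.png

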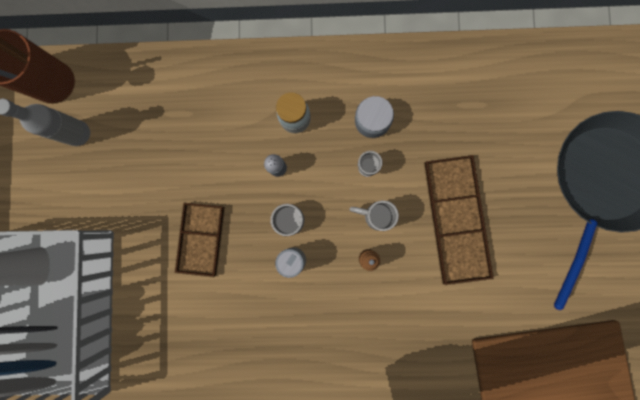

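View pics/side0.png

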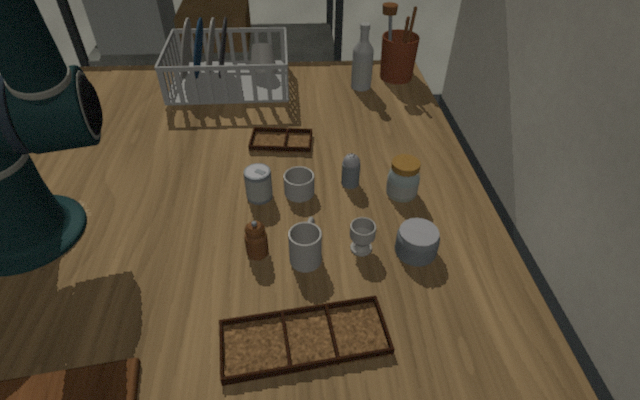

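The top view has the two-bay tray at (200,240), larger bay towards the robot, and the three-bay tray at (458,220), widest bay towards the robot. Stock: salt (275,165), egg cup (370,163), ramekin (287,220), mug (382,215) with its handle to the left, can (290,263), mill (369,260). Jar and tin are at the far side. Next I'll zoom in to measure.

```bash
python3 - <<'E'
import cv2,numpy as np
t=cv2.imread("pics/top0.png"); 
c=cv2.resize(t[140:290,255:400],None,fx=4,fy=4,interpolation=cv2.INTER_CUBIC)
for i in range(0,145,20): cv2.putText(c,str(255+i),(i*4,8),0,.35,(0,0,255)); cv2.line(c,(i*4,0),(i*4,600),(0,0,255),1)
for i in range(0,150,20): cv2.putText(c,str(140+i),(0,i*4+10),0,.35,(0,0,255));cv2.line(c,(0,i*4),(580,i*4),(0,0,255),1)
cv2.imwrite("pics/z1.png",c)
hsv=cv2.cvtColor(t,cv2.COLOR_BGR2HSV)
m=(hsv[...,1]<70)&(hsv[...,2]>70)
m=(m*255).astype(np.uint8)
n,l,s,ce=cv2.connectedComponentsWithStats(m)
for i in range(1,n):
    if s[i,4]>60 and 250<ce[i][0]<420 and 80<ce[i][1]<300:
        k,_=cv2.findContours((l==i).astype(np.uint8),0,1); print("obj",s[i],ce[i].round(1),np.round(cv2.minEnclosingCircle(k[0]),1) if 0 else cv2.minEnclosingCircle(k[0]))
# trays: dark walls
g=hsv[...,2]; d=((g<75)*255).astype(np.uint8)
for (x0,x1,y0,y1) in ((165,235,190,285),(415,505,145,295)):
    sub=d[y0:y1,x0:x1]; k,_=cv2.findContours(sub,0,1); k=max(k,key=cv2.contourArea)
    r=cv2.minAreaRect(k); print("tray",(cv2.boxPoints(r)+[x0,y0]).round(1).tolist(),r[1])
E
```

```text
obj [ 355   96   39   42 1249] [373.3 115.4] ((374.048095703125, 116.54081726074219), 21.6392822265625)
obj [277 104  34  29 288] [294.5 122.2] ((293.9902038574219, 115.26470947265625), 17.209064483642578)
obj [357 150  26  27 524] [369.4 163.1] ((369.4598083496094, 163.60714721679688), 13.617972373962402)
obj [264 154  18  23 291] [272.3 163.6] ((273.5, 165.0), 11.543496131896973)
obj [349 200  50  31 934] [379.1 214.7] ((373.5, 214.0), 25.224096298217773)
obj [270 203  35  33 843] [287.1 219.5] ((286.8352966308594, 219.63352966308594), 17.16871452331543)
obj [275 248  30  30 681] [289.  262.9] ((289.374755859375, 262.86822509765625), 14.956889152526855)
tray [[175.2, 271.6], [183.4, 200.4], [226.0, 205.4], [217.8, 276.5]] (42.86941909790039, 71.60186767578125)
tray [[423.8, 161.9], [475.0, 154.1], [494.0, 277.2], [442.8, 285.1]] (124.61087036132812, 51.775474548339844)
```

View pics/z1.png

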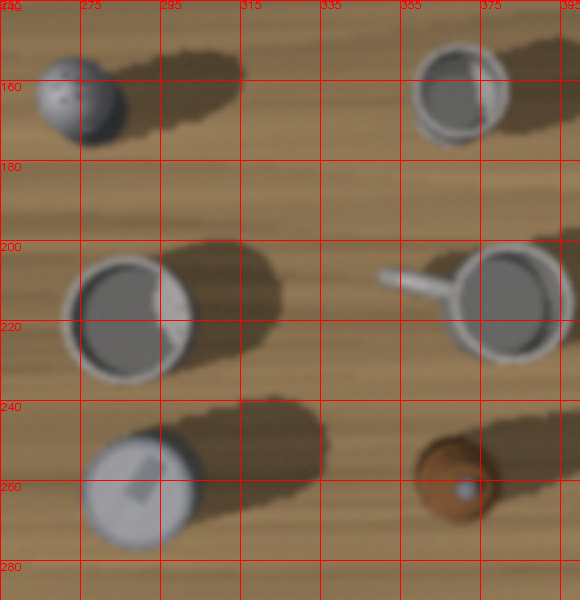

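The zoom gives these rim centres: egg cup (370.2,162.5), ramekin (287,219.7), can (289.6,263.1). The mill's button is at (371.2,262.5) and the salt base circle is near (277.5,167.5). I'll cast rays onto the known heights and check them in both views.

```bash
cat > h.py <<'E'
import numpy as np,cv2
from plant import robot, viewer, sign_off
def ray(c,u,v,z):
    d=c["T"][:3,:3]@np.linalg.inv(c["K"])@[u,v,1]; o=c["T"][:3,3]
    return o+d*(z-o[2])/d[2]
def proj(c,P):
    p=(np.atleast_2d(P)-c["T"][:3,3])@c["T"][:3,:3]; q=p@c["K"].T
    return q[:,:2]/q[:,2:]
def circ(x,y,z,r):
    a=np.linspace(0,2*np.pi,40); return np.c_[x+r*np.cos(a),y+r*np.sin(a),0*a+z]
E
python3 - <<'E'
from h import *
T=viewer.read_camera("top");S=viewer.read_camera("side")
O={"egg":(370.2,162.5,.062,.024),"ram":(287,219.7,.048,.033),"can":(289.6,263.1,.07,.028),"mill":(371.2,262.5,.08,.0),"salt":(277.5,167.5,0,.02),"mug":(382.7,215.2,.072,.03),"jar":(291.7,106.5,.085,.034),"tin":(374,114.5,.055,.04)}
a=cv2.resize(T["pixels"][:,:,::-1],None,fx=4,fy=4,interpolation=2);b=cv2.resize(S["pixels"][:,:,::-1],None,fx=4,fy=4,interpolation=2)
h={"mill":.042/2,"egg":.021}
for n,(u,v,z,r) in O.items():
    p=ray(T,u,v,z);print(n,p.round(4))
    for im,c in((a,T),(b,S)):
        for zz,rr in ((z,r),(0,h.get(n,r))) if n!="salt" else ((0,.02),(.058,.02)):
            cv2.polylines(im,[(proj(c,circ(p[0],p[1],zz,rr))*4+1.5).astype(int)],1,(0,0,255),1)
# trays from box corners, long-axis mids
for nm,Q,L,W in(("two",[[175.2,271.6],[183.4,200.4],[226.0,205.4],[217.8,276.5]],.151,.086),("three",[[423.8,161.9],[475.0,154.1],[494.0,277.2],[442.8,285.1]],.262,.102)):
    P=np.array([ray(T,*q,.018) for q in Q]);m=P.mean(0)
    ax=(P[1]+P[2]-P[0]-P[3]) if nm=="two" else P[0]+P[1]-P[2]-P[3]
    yaw=np.arctan2(ax[1],ax[0]);print(nm,m.round(4),np.linalg.norm(ax)/2,yaw)
    R=np.array([[np.cos(yaw),-np.sin(yaw)],[np.sin(yaw),np.cos(yaw)]])
    k=np.array([[-1,-1],[1,-1],[1,1],[-1,1]])*[L/2,W/2]@R.T+m[:2]
    for im,c in((a,T),(b,S)): cv2.polylines(im,[(proj(c,np.c_[k,[.018]*4])*4+1.5).astype(int)],1,(0,255,0),1)
cv2.imwrite("pics/a1.png",cv2.resize(a[560:1160,680:2000],(792,360)))
cv2.imwrite("pics/b1.png",cv2.resize(b[480:1560,840:1880],(578,600),interpolation=3))
E
```

```text
egg [ 0.6468 -0.0884  0.062 ]
ram [0.5357 0.0831 0.048 ]
can [0.45   0.0763 0.07  ]
mill [ 0.4492 -0.0827  0.08  ]
salt [0.6516 0.1087 0.    ]
mug [ 0.54   -0.1087  0.072 ]
jar [0.7592 0.0658 0.085 ]
tin [ 0.7472 -0.0999  0.055 ]
two [0.5009 0.2723 0.018 ] 0.15154188020687062 -0.11368910138824648
three [ 0.5303 -0.2741  0.018 ] 0.2597951734010439 0.1049937254254836
```

View pics/a1.png

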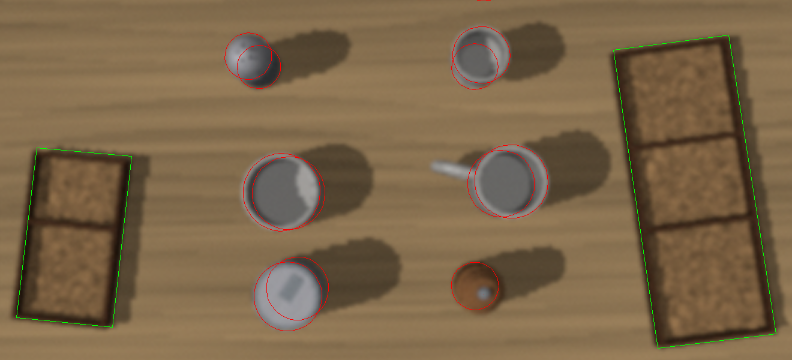

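View pics/b1.png

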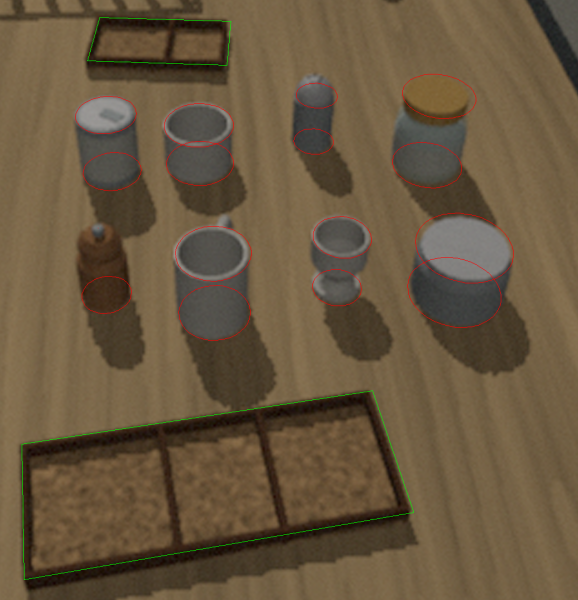

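Careful with the scale: turns go in shares of 360 degrees. That gives: 0.0873 rad / 6.2832 = 0.0139.

```bash
python3 jog.py '[{"rz": 0.0139, "aperture": 0.088}, {"rz": 0.0139, "aperture": 0.088}, {"rz": 0.0139, "aperture": 0.088}]' 15; 
R='x'; python3 jog.py '[{"x": 0.0236, "y": -0.0282, "aperture": 0.088}, {"x": 0.0236, "y": -0.0282, "aperture": 0.088}, {"x": 0.0236, "y": -0.0282, "aperture": 0.088}, {"x": 0.0236, "y": -0.0282, "aperture": 0.088}, {"x": 0.0236, "y": -0.0282, "aperture": 0.088}]'
python3 jog.py '[{"x": 0.0236, "y": -0.0282, "aperture": 0.088}, {"x": 0.0236, "y": -0.0282, "aperture": 0.088}, {"x": 0.0236, "y": -0.0282, "aperture": 0.088}, {"x": 0.0236, "y": -0.0282, "aperture": 0.088}, {"x": 0.0236, "y": -0.0282, "aperture": 0.088}]'
python3 jog.py '[{"x": 0.0236, "y": -0.0282, "aperture": 0.088}, {"x": 0.0236, "y": -0.0282, "aperture": 0.088}, {"x": 0.0236, "y": -0.0282, "aperture": 0.088}, {"x": 0.0236, "y": -0.0282, "aperture": 0.088}, {"x": 0.0236, "y": -0.0282, "aperture": 0.088}]'
python3 jog.py '[{"x": 0.0236, "y": -0.0282, "aperture": 0.088}, {"x": 0.0236, "y": -0.0282, "aperture": 0.088}, {"x": 0.0236, "y": -0.0282, "aperture": 0.088}, {"x": 0.0236, "y": -0.0282, "aperture": 0.088}, {"aperture": 0.088}]'
```

```text
clock: 0.45
eef_pos: [0.1746, -0.6518, 0.2383]
tcp_rot: [-3.141, 0.0, -0.004]
contact_force: [-0.4, 0.8, -0.3]
opening: 0.0879
grasp_force: 0.0
clock: 0.87
eef_pos: [0.2933, -0.5098, 0.2384]
tcp_rot: [-3.141, 0.0, -0.001]
contact_force: [0.8, 0.3, -0.7]
opening: 0.0882
grasp_force: 0.0
clock: 1.28
eef_pos: [0.4114, -0.3689, 0.2387]
tcp_rot: [3.142, -0.0, -0.0]
contact_force: [-0.8, -0.4, -0.9]
opening: 0.0879
grasp_force: 0.0
clock: 1.7
eef_pos: [0.5295, -0.2281, 0.2387]
tcp_rot: [3.142, -0.0, 0.0]
contact_force: [0.8, -1.3, 0.4]
opening: 0.088
grasp_force: 0.0
clock: 2.12
eef_pos: [0.6263, -0.112, 0.2384]
tcp_rot: [-3.139, -0.002, 0.005]
contact_force: [0.5, -0.1, 0.4]
opening: 0.0882
grasp_force: 0.0
```

```bash
python3 jog.py '[{"x": 0.0205, "y": -0.0236, "aperture": 0.088}, {"z": 0.04, "aperture": 0.088}, {"z": 0.04, "aperture": 0.088}, {"z": 0.04, "aperture": 0.088}, {"aperture": 0.088}]' 15; 
python3 jog.py '[{"z": 0.036, "aperture": 0.088}, {"z": 0.026, "aperture": 0.088}, {"z": 0.026, "aperture": 0.088}, {"aperture": 0.088}, {"aperture": 0.088}]'
python3 jog.py '[{"aperture": 0.04}, {"aperture": 0.04}, {"aperture": 0.04}, {"aperture": 0.04}, {"aperture": 0.04}]' 10
python3 jog.py '[{"aperture": 0.04}, {"aperture": 0.04}, {"aperture": 0.04}, {"aperture": 0.04}, {"aperture": 0.04}]' 10
```

```text
clock: 2.53
eef_pos: [0.6364, -0.0925, 0.1089]
tcp_rot: [-3.139, 0.017, 0.0]
contact_force: [-2.1, -0.4, -1.3]
opening: 0.0877
grasp_force: 0.0
clock: 2.95
eef_pos: [0.6428, -0.0939, 0.0308]
tcp_rot: [-3.141, 0.002, -0.0]
contact_force: [-0.2, 1.0, 0.7]
opening: 0.0879
grasp_force: 0.0
clock: 3.37
eef_pos: [0.6445, -0.0936, 0.0322]
tcp_rot: [3.141, -0.002, -0.0]
contact_force: [-0.3, 0.3, 1.6]
opening: 0.0567
grasp_force: 0.4
clock: 3.78
eef_pos: [0.644, -0.0934, 0.0312]
tcp_rot: [-3.141, -0.001, 0.0]
contact_force: [0.2, 1.9, 3.6]
opening: 0.0453
grasp_force: 10.0
```

```bash
python3 jog.py '[{"z": -0.01, "aperture": 0.04}, {"z": -0.02, "aperture": 0.04}, {"z": -0.035, "aperture": 0.04}, {"z": -0.035, "aperture": 0.04}, {"z": -0.03, "aperture": 0.04}]' 15
python3 jog.py '[{"aperture": 0.04}, {"aperture": 0.04}]'
python3 - <<'E'
from h import *
S=viewer.read_camera("side");T=viewer.read_camera("top")
a=cv2.resize(S["pixels"][100:300,240:500,::-1],None,fx=1.9,fy=2.2,interpolation=2);b=cv2.resize(T["pixels"][100:300,300:440,::-1],None,fx=2.1,fy=2.2,interpolation=2)
cv2.imwrite("pics/e2.png",np.hstack([a,b]))
E
```

```text
clock: 4.2
eef_pos: [0.6431, -0.0939, 0.1624]
tcp_rot: [3.141, 0.001, -0.0]
contact_force: [1.3, 0.2, -0.7]
opening: 0.0449
grasp_force: 15.0
clock: 4.37
eef_pos: [0.6451, -0.0942, 0.1638]
tcp_rot: [3.14, -0.005, -0.0]
contact_force: [-0.2, -0.5, -1.5]
opening: 0.0452
grasp_force: 15.0
```

View pics/e2.png

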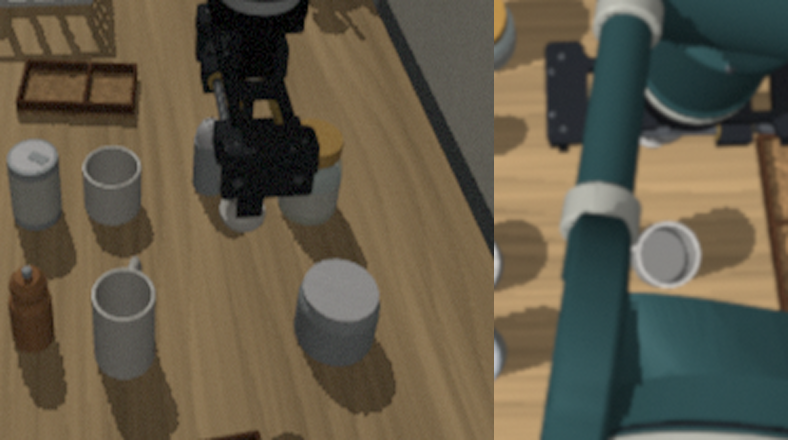

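The cup hangs between the fingers, foot showing at about (242,215) in the left panel, and the mug, tin and jar are undisturbed. I'll check numerically that it hangs at the expected height.

```bash
python3 - <<'E'
from h import *
S=viewer.read_camera("side");e=robot.get_state()["eef_pos"];print(e)
for z in (.025,.030,.035): 
    q=proj(S,circ(e[0],e[1],e[2]-z,.021));print(z,q.min(0).round(1),q.max(0).round(1))
im=S["pixels"][180:215,345:390].astype(int)
print(im.max(2)[::2,::2])
E
```

```text
[ 0.64187363 -0.09343288  0.15850919]
0.025 [352.1 191. ] [376.7 207.4]
0.03 [351.9 193.2] [376.4 209.6]
0.035 [351.7 195.3] [376.1 211.8]
[[ 62  70  69  67  69  18  17  12  14  23  22  15  18  19  16  19  19  12
   21  19  26  26  16]
 [ 59  64  70  73  69  14  20  22  18  18  19  20  21   8  11  17  12  21
   22  21  14  20  27]
 [ 63  63  71  72  63  15  18  17  31  39  30  21  15  15   2  26  26  19
   18  15   7  13  14]
 [ 61  68  71  68  64  20  20  23  34  31  29  25   6  19  18  20  18  21
   24   0  17   9  21]
 [ 81  72  66  70  58  18   8  14  13  25  11  12  24  17  14  16  17  22
   27  17  15  23  17]
 [ 86  82  81  80  73  22  21  14  11  24  21   0  12  19  24  22  17  12
   20  21  22  22  18]
 [128  82  82  76  77  59  45  30  40  24  23  18  24  17  20  17  84  91
  100 104 104  63  72]
 [137 101  80  79  98 142 119  78  70  14  18  19  13  24  24  13 116 117
  116 119 127  89  75]
 [136 115  84  81 112 134 117  84  85  24  21  24  11  22  22  35 124 117
  118 120 124 119  76]
 [137 140 109  77  88 137 104  92  81  21  29  16  19  19  19  43 102 116
  116 118 122 115  79]
 [134 139 135  81  76 112 126  89  88  41  38  60  55  64  69  69 107 118
  115 118 121 123 111]
 [136 137 137 119  77  76 109  91  94 101 100 100  93  93  91  89 119 122
  119 116 117 118 126]
 [134 136 140 130 106  71  76  86  92  91  94  91  91  92  94 113 125 121
  119 117 119 118 124]
 [134 137 138 135 130 124  93  76  80  83  89  87  92 105 121 122 123 123
  119 118 119 120 123]
 [131 134 139 134 128 123 125 115 102  87 113 120 119 126 130 121 123 123
  120 115 119 119 120]
 [131 136 137 134 132 124 124 125 126 124 120 120 117 120 128 126 121 124
  119 117 115 121 121]
 [129 132 134 136 130 126 120 122 127 124 120 118 119 118 127 126 119 126
  121 117 117 119 119]
 [130 134 134 135 129 128 122 124 124 124 122 118 120 115 121 126 123 125
  126 120 116 119 122]]
```

```bash
python3 jog.py '[{"x": -0.0143, "y": -0.0308, "aperture": 0.04}, {"x": -0.0143, "y": -0.0308, "aperture": 0.04}, {"x": -0.0143, "y": -0.0308, "aperture": 0.04}, {"x": -0.0143, "y": -0.0308, "aperture": 0.04}, {"x": -0.0143, "y": -0.0308, "aperture": 0.04}]' 
python3 jog.py '[{"x": -0.0143, "y": -0.0308, "aperture": 0.04}, {"x": -0.0143, "y": -0.0308, "aperture": 0.04}, {"x": -0.0143, "y": -0.0308, "aperture": 0.04}, {"x": -0.0143, "y": -0.0308, "aperture": 0.04}, {"x": -0.0143, "y": -0.0308, "aperture": 0.04}]' 
python3 jog.py '[{"x": -0.0143, "y": -0.0308, "aperture": 0.04}, {"x": -0.0143, "y": -0.0308, "aperture": 0.04}, {"aperture": 0.04}, {"aperture": 0.04}, {"aperture": 0.04}]'
```

```text
clock: 4.93
eef_pos: [0.5697, 0.0611, 0.1579]
tcp_rot: [3.141, 0.005, -0.001]
contact_force: [0.1, -0.2, 0.1]
opening: 0.0448
grasp_force: 15.0
clock: 5.35
eef_pos: [0.4985, 0.2146, 0.1582]
tcp_rot: [3.14, 0.004, -0.0]
contact_force: [1.4, -0.0, -0.9]
opening: 0.045
grasp_force: 15.0
clock: 5.77
eef_pos: [0.4716, 0.2747, 0.159]
tcp_rot: [3.139, 0.003, 0.001]
contact_force: [-0.5, 0.1, -1.7]
opening: 0.045
grasp_force: 15.0
```

```bash
python3 jog.py '[{"z": 0.035, "aperture": 0.04}, {"z": 0.035, "aperture": 0.04}, {"z": 0.025, "aperture": 0.04}, {"z": 0.015, "aperture": 0.04}, {"aperture": 0.04}]' 
python3 jog.py '[{"z": 0.003, "aperture": 0.04}, {"z": 0.003, "aperture": 0.04}, {"aperture": 0.04}, {"aperture": 0.04}]'
python3 jog.py '[{"z": 0.002, "aperture": 0.04}, {"aperture": 0.04}, {"aperture": 0.04}]'
```

```text
clock: 6.18
eef_pos: [0.4695, 0.2718, 0.0457]
tcp_rot: [3.137, 0.008, -0.002]
contact_force: [-0.6, -0.9, -0.9]
opening: 0.0451
grasp_force: 15.0
clock: 6.52
eef_pos: [0.4737, 0.2757, 0.046]
tcp_rot: [-3.141, -0.002, -0.0]
contact_force: [-0.6, 0.1, -0.5]
opening: 0.0447
grasp_force: 15.0
clock: 6.77
eef_pos: [0.4728, 0.2757, 0.0432]
tcp_rot: [-3.141, -0.001, 0.0]
contact_force: [0.7, 0.5, -0.9]
opening: 0.0449
grasp_force: 15.0
```

```bash
for i in 1; do python3 jog.py '[{"z": 0.003, "aperture": 0.04}, {"aperture": 0.04}, {"z": 0.003, "aperture": 0.04}, {"aperture": 0.04}, {"aperture": 0.04}]' | sed -n '2p;4p'; done
python3 jog.py '[{"z": 0.0015, "aperture": 0.04}, {"aperture": 0.04}, {"aperture": 0.04}]' | sed -n '2p;4p'
python3 jog.py '[{"z": 0.0015, "aperture": 0.04}, {"aperture": 0.04}, {"aperture": 0.04}]' | sed -n '2p;4p'
```

```text
eef_pos: [0.473, 0.2759, 0.037]
contact_force: [0.1, 0.9, 0.3]
eef_pos: [0.4737, 0.2764, 0.0364]
contact_force: [-0.8, 3.1, 5.3]
eef_pos: [0.4744, 0.2771, 0.0358]
contact_force: [-0.5, 3.2, 8.6]
```

```bash
python3 jog.py '[{"aperture": 0.06}, {"aperture": 0.088}, {"aperture": 0.088}, {"aperture": 0.088}, {"aperture": 0.088}]' 
python3 jog.py '[{"z": -0.01, "aperture": 0.088}, {"z": -0.03, "aperture": 0.088}, {"z": -0.04, "aperture": 0.088}, {"z": -0.04, "aperture": 0.088}, {"aperture": 0.088}]'
```

```text
clock: 8.1
eef_pos: [0.4721, 0.275, 0.0331]
tcp_rot: [3.141, 0.001, -0.0]
contact_force: [0.6, 0.6, -0.8]
opening: 0.0754
grasp_force: 0.0
clock: 8.52
eef_pos: [0.4779, 0.2781, 0.1634]
tcp_rot: [-3.135, -0.014, -0.0]
contact_force: [1.7, -0.0, 0.0]
opening: 0.0877
grasp_force: 0.0
```

```bash
python3 jog.py '[{"x": 0.0225, "y": 0.0208, "aperture": 0.088}, {"x": 0.0225, "y": 0.0208, "aperture": 0.088}, {"x": 0.0225, "y": 0.0208, "aperture": 0.088}, {"x": 0.0225, "y": 0.0208, "aperture": 0.088}, {"x": 0.0225, "y": 0.0208, "aperture": 0.088}]' >/dev/null
python3 jog.py '[{"x": 0.0225, "y": 0.0208, "aperture": 0.088}, {"x": 0.0225, "y": 0.0208, "aperture": 0.088}, {"x": 0.0225, "y": 0.0208, "aperture": 0.088}, {"aperture": 0.088}, {"aperture": 0.088}]'
python3 jog.py '[{"aperture": 0.088}]'
```

```text
clock: 9.35
eef_pos: [0.6535, 0.1077, 0.1538]
tcp_rot: [-3.141, -0.0, -0.003]
contact_force: [0.5, 0.5, 0.6]
opening: 0.0883
grasp_force: 0.0
clock: 9.43
eef_pos: [0.6521, 0.1091, 0.1536]
tcp_rot: [-3.141, 0.001, -0.001]
contact_force: [-0.0, -1.5, -0.2]
opening: 0.0877
grasp_force: 0.0
```

```bash
python3 - <<'E'
from h import *
T=viewer.read_camera("top");S=viewer.read_camera("side")
a=cv2.resize(S["pixels"][110:270,220:420,::-1],None,fx=2.4,fy=2.4,interpolation=2)
b=cv2.resize(T["pixels"][140:290,170:270,::-1],(256,384),interpolation=2)
cv2.imwrite("pics/e3.png",np.hstack([a,b]))
E
```

```text
(no output)
```

View pics/e3.png

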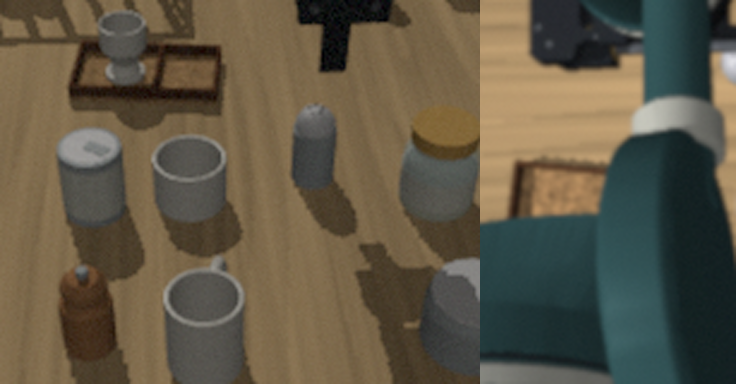

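The egg cup stands upright in the left, larger bay at (123,50). The salt shaker is untouched under the gripper at (315,145), so I'll take it next.

```bash
python3 jog.py '[{"z": 0.028, "aperture": 0.088}, {"z": 0.028, "aperture": 0.088}, {"z": 0.028, "aperture": 0.088}, {"z": 0.028, "aperture": 0.088}, {"z": 0.0185, "aperture": 0.088}]'
python3 jog.py '[{"aperture": 0.088}, {"aperture": 0.088}]'
```

```text
clock: 9.95
eef_pos: [0.6499, 0.1101, 0.0205]
tcp_rot: [3.141, 0.004, 0.002]
contact_force: [-0.6, -0.0, -0.8]
opening: 0.0881
grasp_force: 0.0
clock: 10.12
eef_pos: [0.6507, 0.1099, 0.0221]
tcp_rot: [3.141, 0.003, 0.001]
contact_force: [0.0, 0.5, 0.6]
opening: 0.0881
grasp_force: 0.0
```

```bash
python3 jog.py '[{"aperture": 0.03}, {"aperture": 0.03}, {"aperture": 0.03}, {"aperture": 0.03}, {"aperture": 0.03}]' 10 >/dev/null
python3 jog.py '[{"aperture": 0.03}, {"aperture": 0.03}, {"aperture": 0.03}, {"aperture": 0.03}, {"aperture": 0.03}]' 20
python3 jog.py '[{"z": -0.01, "aperture": 0.03}, {"z": -0.025, "aperture": 0.03}, {"z": -0.035, "aperture": 0.03}, {"z": -0.035, "aperture": 0.03}, {"z": -0.03, "aperture": 0.03}]'
python3 jog.py '[{"aperture": 0.03}, {"aperture": 0.03}]'
```

```text
clock: 10.95
eef_pos: [0.6527, 0.1091, 0.0233]
tcp_rot: [-3.142, -0.0, -0.0]
contact_force: [-0.3, 0.6, 1.6]
opening: 0.0384
grasp_force: 20.0
clock: 11.37
eef_pos: [0.6526, 0.109, 0.1605]
tcp_rot: [3.142, -0.0, -0.0]
contact_force: [0.5, 0.1, -1.1]
opening: 0.0381
grasp_force: 20.0
clock: 11.53
eef_pos: [0.6544, 0.1092, 0.1614]
tcp_rot: [-3.141, -0.006, 0.0]
contact_force: [-0.5, 0.0, -1.7]
opening: 0.0387
grasp_force: 20.0
```

```bash
python3 jog.py '[{"x": -0.0184, "y": -0.0263, "aperture": 0.03}, {"x": -0.0184, "y": -0.0263, "aperture": 0.03}, {"x": -0.0184, "y": -0.0263, "aperture": 0.03}, {"x": -0.0184, "y": -0.0263, "aperture": 0.03}, {"x": -0.0184, "y": -0.0263, "aperture": 0.03}]'>/dev/null
python3 jog.py '[{"x": -0.0184, "y": -0.0263, "aperture": 0.03}, {"aperture": 0.03}, {"aperture": 0.03}, {"aperture": 0.03}]'
python3 jog.py '[{"z": 0.03, "aperture": 0.03}, {"z": 0.03, "aperture": 0.03}, {"z": 0.03, "aperture": 0.03}, {"z": 0.02, "aperture": 0.03}, {"aperture": 0.03}]'
python3 jog.py '[{"aperture": 0.03}, {"aperture": 0.03}]'
```

```text
clock: 12.28
eef_pos: [0.5412, 0.2659, 0.1563]
tcp_rot: [3.14, 0.003, 0.001]
contact_force: [-0.2, -0.2, -1.1]
opening: 0.0386
grasp_force: 20.0
clock: 12.7
eef_pos: [0.5384, 0.263, 0.0419]
tcp_rot: [3.137, 0.01, -0.002]
contact_force: [-1.0, -1.0, -1.6]
opening: 0.0384
grasp_force: 20.0
clock: 12.87
eef_pos: [0.5435, 0.2661, 0.0491]
tcp_rot: [-3.141, -0.001, -0.001]
contact_force: [-0.4, 0.3, -1.5]
opening: 0.0385
grasp_force: 20.0
```

```bash
python3 jog.py '[{"z": 0.004, "aperture": 0.03}, {"z": 0.004, "aperture": 0.03}, {"z": 0.004, "aperture": 0.03}, {"aperture": 0.03}, {"aperture": 0.03}]'| sed -n '2p;4p'
python3 jog.py '[{"z": 0.002, "aperture": 0.03}, {"z": 0.002, "aperture": 0.03}, {"aperture": 0.03}, {"aperture": 0.03}]'| sed -n '2p;4p'
python3 jog.py '[{"z": 0.0015, "aperture": 0.03}, {"aperture": 0.03}, {"aperture": 0.03}]' | sed -n '2p;4p'
```

```text
eef_pos: [0.542, 0.2666, 0.0362]
contact_force: [-0.4, 0.0, -2.0]
eef_pos: [0.542, 0.2665, 0.032]
contact_force: [-0.2, 0.5, -2.3]
eef_pos: [0.5421, 0.2665, 0.0306]
contact_force: [-0.7, -0.2, -1.8]
```

```bash
python3 jog.py '[{"z": 0.0015, "aperture": 0.03}, {"aperture": 0.03}, {"aperture": 0.03}]' | sed -n '2p;4p'
python3 jog.py '[{"z": 0.001, "aperture": 0.03}, {"aperture": 0.03}, {"aperture": 0.03}]' | sed -n '2p;4p'
```

```text
eef_pos: [0.5425, 0.2667, 0.0294]
contact_force: [-0.1, 0.2, -0.8]
eef_pos: [0.5425, 0.2667, 0.0293]
contact_force: [-2.0, -0.4, 5.5]
```

Contact. I'll release, rise, and move to the ramekin.

```bash
python3 jog.py '[{"aperture": 0.05}, {"aperture": 0.088}, {"aperture": 0.088}, {"aperture": 0.088}, {"aperture": 0.088}]' 
python3 jog.py '[{"z": -0.01, "aperture": 0.088}, {"z": -0.03, "aperture": 0.088}, {"z": -0.035, "aperture": 0.088}, {"z": -0.035, "aperture": 0.088}, {"z": -0.02, "aperture": 0.088}]'
python3 jog.py '[{"aperture": 0.088}, {"aperture": 0.088}]'
```

```text
clock: 14.78
eef_pos: [0.5421, 0.2665, 0.028]
tcp_rot: [3.141, 0.0, -0.0]
contact_force: [0.6, -0.6, -0.1]
opening: 0.0694
grasp_force: 0.0
clock: 15.2
eef_pos: [0.544, 0.2674, 0.1633]
tcp_rot: [-3.139, -0.005, 0.0]
contact_force: [0.7, 0.3, 0.1]
opening: 0.0877
grasp_force: 0.0
clock: 15.37
eef_pos: [0.5435, 0.2671, 0.1607]
tcp_rot: [-3.14, -0.004, -0.0]
contact_force: [-0.1, -0.6, -0.4]
opening: 0.088
grasp_force: 0.0
```

```bash
python3 jog.py '[{"x": -0.0015, "y": 0.0368, "aperture": 0.088}, {"x": -0.0015, "y": 0.0368, "aperture": 0.088}, {"x": -0.0015, "y": 0.0368, "aperture": 0.088}, {"x": -0.0015, "y": 0.0368, "aperture": 0.088}, {"x": -0.0015, "y": 0.0368, "aperture": 0.088}]'>/dev/null
python3 jog.py '[{"aperture": 0.088}, {"aperture": 0.088}, {"aperture": 0.088}]'
python3 - <<'E'
from h import *
S=viewer.read_camera("side")
cv2.imwrite("pics/e4.png",cv2.resize(S["pixels"][100:290,220:450,::-1],None,fx=2.4,fy=2.4,interpolation=2))
E
```

```text
clock: 16.03
eef_pos: [0.5337, 0.0826, 0.1567]
tcp_rot: [-3.141, 0.003, -0.001]
contact_force: [-0.5, 1.1, -0.3]
opening: 0.0879
grasp_force: 0.0
```

View pics/e4.png

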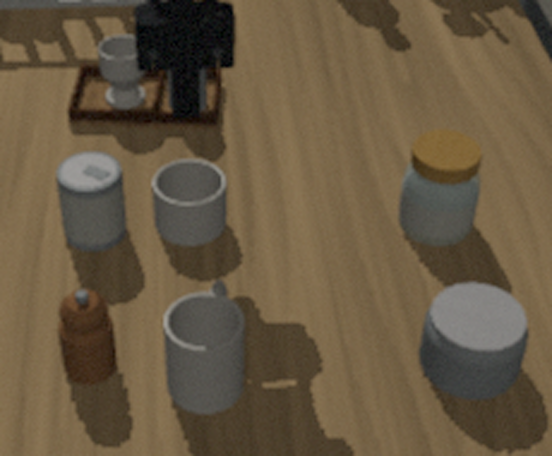

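The egg cup is still upright in its bay. The salt shaker is mostly hidden behind the finger at (195,85), so I'll check it later. Now I'll lower onto the ramekin at (190,200).

```bash
python3 jog.py '[{"x": 0.001, "z": 0.027, "aperture": 0.088}, {"x": 0.001, "z": 0.027, "aperture": 0.088}, {"z": 0.027, "aperture": 0.088}, {"z": 0.027, "aperture": 0.088}, {"z": 0.022, "aperture": 0.088}]'
python3 jog.py '[{"aperture": 0.088}, {"aperture": 0.088}, {"aperture": 0.088}]'
```

```text
clock: 16.5
eef_pos: [0.5355, 0.0843, 0.0258]
tcp_rot: [-3.142, 0.002, 0.002]
contact_force: [0.5, 0.6, -0.0]
opening: 0.0878
grasp_force: 0.0
clock: 16.75
eef_pos: [0.5375, 0.0836, 0.029]
tcp_rot: [-3.141, -0.001, 0.002]
contact_force: [0.3, 0.0, 0.4]
opening: 0.0878
grasp_force: 0.0
```

```bash
python3 jog.py '[{"z": 0.008, "aperture": 0.088}, {"aperture": 0.088}, {"aperture": 0.055}, {"aperture": 0.055}, {"aperture": 0.055}]' 12
python3 jog.py '[{"aperture": 0.055}, {"aperture": 0.055}, {"aperture": 0.055}, {"aperture": 0.055}, {"aperture": 0.055}]' 25
python3 jog.py '[{"z": -0.01, "aperture": 0.055}, {"z": -0.025, "aperture": 0.055}, {"z": -0.035, "aperture": 0.055}, {"z": -0.035, "aperture": 0.055}, {"z": -0.035, "aperture": 0.055}]'
python3 jog.py '[{"aperture": 0.055}, {"aperture": 0.055}]'
```

```text
clock: 17.17
eef_pos: [0.5372, 0.0827, 0.0209]
tcp_rot: [-3.141, -0.001, -0.0]
contact_force: [0.8, 1.4, 1.1]
opening: 0.07
grasp_force: 0.8
clock: 17.58
eef_pos: [0.5372, 0.0827, 0.0208]
tcp_rot: [-3.141, -0.001, -0.0]
contact_force: [-0.6, 1.7, 5.1]
opening: 0.0662
grasp_force: 25.0
clock: 18.0
eef_pos: [0.5353, 0.082, 0.1607]
tcp_rot: [3.141, 0.003, 0.0]
contact_force: [0.7, -0.1, -2.8]
opening: 0.0662
grasp_force: 25.0
clock: 18.17
eef_pos: [0.5383, 0.0824, 0.1629]
tcp_rot: [-3.142, -0.005, -0.0]
contact_force: [-0.3, -0.2, -2.5]
opening: 0.066
grasp_force: 25.0
```

```bash
python3 jog.py '[{"x": -0.0078, "y": 0.0332, "aperture": 0.055}, {"x": -0.0078, "y": 0.0332, "aperture": 0.055}, {"x": -0.0078, "y": 0.0332, "aperture": 0.055}, {"x": -0.0078, "y": 0.0332, "aperture": 0.055}, {"x": -0.0078, "y": 0.0332, "aperture": 0.055}]'>/dev/null
python3 jog.py '[{"x": -0.0078, "y": 0.0332, "aperture": 0.055}, {"x": -0.0078, "y": 0.0332, "aperture": 0.055}, {"x": -0.0078, "y": 0.0332, "aperture": 0.055}, {"x": -0.0078, "y": 0.0332, "aperture": 0.055}, {"x": -0.0078, "y": 0.0332, "aperture": 0.055}]'>/dev/null
python3 jog.py '[{"x": -0.0078, "y": 0.0332, "aperture": 0.055}, {"aperture": 0.055}, {"aperture": 0.055}, {"aperture": 0.055}]'
python3 jog.py '[{"z": 0.03, "aperture": 0.055}, {"z": 0.03, "aperture": 0.055}, {"z": 0.03, "aperture": 0.055}, {"z": 0.015, "aperture": 0.055}, {"aperture": 0.055}]'>/dev/null
python3 jog.py '[{"aperture": 0.055}, {"aperture": 0.055}]'
```

```text
clock: 19.33
eef_pos: [0.4494, -0.2816, 0.158]
tcp_rot: [-3.139, 0.004, -0.001]
contact_force: [0.3, 0.0, -2.0]
opening: 0.0661
grasp_force: 25.0
clock: 19.92
eef_pos: [0.4518, -0.2821, 0.056]
tcp_rot: [3.141, -0.001, 0.001]
contact_force: [0.3, 0.1, -2.3]
opening: 0.0661
grasp_force: 25.0
```

```bash
python3 jog.py '[{"z": 0.006, "aperture": 0.055}, {"z": 0.006, "aperture": 0.055}, {"z": 0.006, "aperture": 0.055}, {"aperture": 0.055}, {"aperture": 0.055}]'| sed -n '2p;4p'
python3 jog.py '[{"z": 0.004, "aperture": 0.055}, {"z": 0.003, "aperture": 0.055}, {"aperture": 0.055}, {"aperture": 0.055}]'| sed -n '2p;4p'
python3 jog.py '[{"z": 0.0015, "aperture": 0.055}, {"aperture": 0.055}, {"aperture": 0.055}]' | sed -n '2p;4p'
```

```text
eef_pos: [0.4505, -0.2825, 0.0368]
contact_force: [0.1, 0.6, -1.4]
eef_pos: [0.4507, -0.2826, 0.0299]
contact_force: [-0.3, 1.2, -1.6]
eef_pos: [0.4509, -0.2827, 0.0287]
contact_force: [-0.9, -0.2, -1.4]
```

```bash
python3 jog.py '[{"z": 0.0015, "aperture": 0.055}, {"aperture": 0.055}, {"aperture": 0.055}]' | sed -n '2p;4p'
python3 jog.py '[{"z": 0.001, "aperture": 0.055}, {"aperture": 0.055}, {"aperture": 0.055}]' | sed -n '2p;4p'
```

```text
eef_pos: [0.4508, -0.2826, 0.0271]
contact_force: [0.4, -0.1, -1.5]
eef_pos: [0.451, -0.2827, 0.0268]
contact_force: [-2.4, 0.7, 4.9]
```

```bash
python3 jog.py '[{"aperture": 0.075}, {"aperture": 0.088}, {"aperture": 0.088}, {"aperture": 0.088}, {"aperture": 0.088}]' 
python3 jog.py '[{"z": -0.01, "aperture": 0.088}, {"z": -0.03, "aperture": 0.088}, {"z": -0.035, "aperture": 0.088}, {"z": -0.035, "aperture": 0.088}, {"z": -0.022, "aperture": 0.088}]'
python3 jog.py '[{"y": -0.04, "aperture": 0.088}, {"y": -0.04, "aperture": 0.088}, {"y": -0.04, "aperture": 0.088}, {"y": -0.04, "aperture": 0.088}, {"y": -0.04, "aperture": 0.088}]'
python3 jog.py '[{"aperture": 0.088}, {"aperture": 0.088}, {"aperture": 0.088}]'
python3 - <<'E'
from h import *
S=viewer.read_camera("side")
cv2.imwrite("pics/e5.png",cv2.resize(S["pixels"][110:400,200:450,::-1],None,fx=2,fy=2,interpolation=2))
E
```

```text
clock: 21.83
eef_pos: [0.4509, -0.2826, 0.0261]
tcp_rot: [3.142, -0.0, 0.0]
contact_force: [0.3, -0.2, 0.4]
opening: 0.088
grasp_force: 0.0
clock: 22.25
eef_pos: [0.4523, -0.2836, 0.1627]
tcp_rot: [3.139, -0.004, 0.0]
contact_force: [0.5, -0.8, 0.4]
opening: 0.0878
grasp_force: 0.0
clock: 22.67
eef_pos: [0.4507, -0.0812, 0.1592]
tcp_rot: [3.141, -0.002, -0.001]
contact_force: [0.3, -0.3, 0.4]
opening: 0.0878
grasp_force: 0.0
clock: 22.92
eef_pos: [0.4512, -0.0829, 0.1589]
tcp_rot: [3.141, -0.001, 0.001]
contact_force: [0.5, 0.1, 0.5]
opening: 0.0876
grasp_force: 0.0
```

View pics/e5.png

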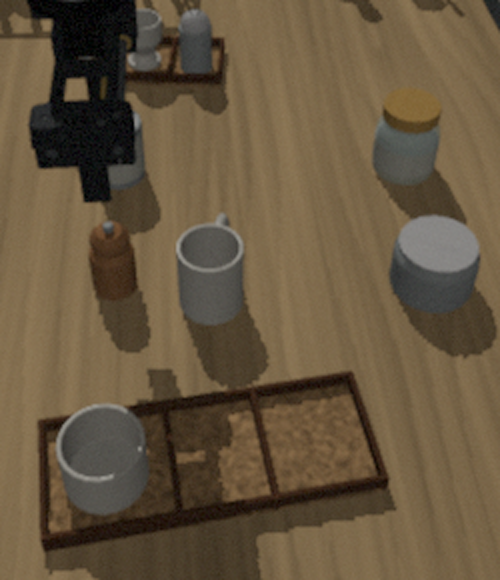

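The salt shaker (197,45) and egg cup stand in the two-bay tray, and the ramekin (103,460) stands in the widest bay of the other one. Next is the mill, approached slowly because its top has only about 5 mm of clearance under the gripper body.

```bash
python3 jog.py '[{"x": -0.001, "z": 0.027, "aperture": 0.088}, {"x": -0.001, "z": 0.027, "aperture": 0.088}, {"z": 0.027, "aperture": 0.088}, {"z": 0.027, "aperture": 0.088}, {"z": 0.013, "aperture": 0.088}]'>/dev/null
python3 jog.py '[{"aperture": 0.088}, {"aperture": 0.088}, {"aperture": 0.088}]'
```

```text
clock: 23.63
eef_pos: [0.45, -0.0839, 0.0382]
tcp_rot: [3.141, -0.002, -0.002]
contact_force: [0.1, -0.3, -0.1]
opening: 0.0879
grasp_force: 0.0
```

```bash
python3 jog.py '[{"z": 0.006, "aperture": 0.088}, {"z": 0.006, "aperture": 0.088}, {"z": 0.005, "aperture": 0.088}, {"aperture": 0.088}, {"aperture": 0.088}]'
python3 jog.py '[{"aperture": 0.033}, {"aperture": 0.033}, {"aperture": 0.033}, {"aperture": 0.033}, {"aperture": 0.033}]' 10
python3 jog.py '[{"aperture": 0.033}, {"aperture": 0.033}, {"aperture": 0.033}, {"aperture": 0.033}, {"aperture": 0.033}]' 15
python3 jog.py '[{"z": -0.01, "aperture": 0.033}, {"z": -0.025, "aperture": 0.033}, {"z": -0.035, "aperture": 0.033}, {"z": -0.035, "aperture": 0.033}, {"z": -0.035, "aperture": 0.033}]' >/dev/null
python3 jog.py '[{"aperture": 0.033}, {"aperture": 0.033}]'
```

```text
clock: 24.05
eef_pos: [0.4485, -0.0825, 0.0199]
tcp_rot: [-3.141, 0.001, 0.0]
contact_force: [-0.2, 0.0, 0.5]
opening: 0.0878
grasp_force: 0.0
clock: 24.47
eef_pos: [0.449, -0.0826, 0.0204]
tcp_rot: [3.142, -0.0, 0.0]
contact_force: [-0.1, 0.4, -0.1]
opening: 0.0567
grasp_force: 0.0
clock: 24.88
eef_pos: [0.4489, -0.0826, 0.0203]
tcp_rot: [-3.141, -0.0, -0.0]
contact_force: [-0.2, 1.3, 1.3]
opening: 0.0412
grasp_force: 15.0
clock: 25.47
eef_pos: [0.4509, -0.0832, 0.1634]
tcp_rot: [3.14, -0.006, 0.0]
contact_force: [0.6, -0.6, -0.6]
opening: 0.0415
grasp_force: 15.0
```

```bash
python3 jog.py '[{"x": 0.0147, "y": 0.0318, "aperture": 0.033}, {"x": 0.0147, "y": 0.0318, "aperture": 0.033}, {"x": 0.0147, "y": 0.0318, "aperture": 0.033}, {"x": 0.0147, "y": 0.0318, "aperture": 0.033}, {"x": 0.0147, "y": 0.0318, "aperture": 0.033}]'>/dev/null
python3 jog.py '[{"x": 0.0147, "y": 0.0318, "aperture": 0.033}, {"aperture": 0.033}, {"aperture": 0.033}, {"aperture": 0.033}]'
python3 jog.py '[{"z": 0.03, "aperture": 0.033}, {"z": 0.03, "aperture": 0.033}, {"z": 0.03, "aperture": 0.033}, {"z": 0.015, "aperture": 0.033}, {"aperture": 0.033}]'>/dev/null
python3 jog.py '[{"aperture": 0.033}, {"aperture": 0.033}]'
```

```text
clock: 26.22
eef_pos: [0.5354, -0.2722, 0.1578]
tcp_rot: [-3.139, 0.004, -0.001]
contact_force: [0.3, 1.1, -1.8]
opening: 0.0413
grasp_force: 15.0
clock: 26.8
eef_pos: [0.5376, -0.2727, 0.0563]
tcp_rot: [3.141, -0.001, 0.001]
contact_force: [-0.5, -0.7, -0.5]
opening: 0.0417
grasp_force: 15.0
```

```bash
python3 jog.py '[{"z": 0.006, "aperture": 0.033}, {"z": 0.006, "aperture": 0.033}, {"z": 0.006, "aperture": 0.033}, {"aperture": 0.033}, {"aperture": 0.033}]'| sed -n '2p;4p'
python3 jog.py '[{"z": 0.004, "aperture": 0.033}, {"z": 0.003, "aperture": 0.033}, {"aperture": 0.033}, {"aperture": 0.033}]'| sed -n '2p;4p'
python3 jog.py '[{"z": 0.0015, "aperture": 0.033}, {"aperture": 0.033}, {"aperture": 0.033}]' | sed -n '2p;4p'
```

```text
eef_pos: [0.5366, -0.2729, 0.0367]
contact_force: [-0.4, 0.3, -1.6]
eef_pos: [0.5369, -0.2731, 0.0299]
contact_force: [0.4, -0.1, -1.0]
eef_pos: [0.5371, -0.2731, 0.0287]
contact_force: [0.5, 0.6, -1.0]
```

```bash
python3 jog.py '[{"z": 0.0015, "aperture": 0.033}, {"aperture": 0.033}, {"aperture": 0.033}]' | sed -n '2p;4p'
python3 jog.py '[{"z": 0.001, "aperture": 0.033}, {"aperture": 0.033}, {"aperture": 0.033}]' | sed -n '2p;4p'
```

```text
eef_pos: [0.537, -0.2731, 0.0271]
contact_force: [-0.2, -0.5, -1.8]
eef_pos: [0.5373, -0.2732, 0.0263]
contact_force: [0.4, -0.4, -1.3]
```

```bash
python3 jog.py '[{"z": 0.001, "aperture": 0.033}, {"aperture": 0.033}, {"aperture": 0.033}]' | sed -n '2p;4p'
```

```text
eef_pos: [0.5373, -0.2732, 0.0263]
contact_force: [-1.9, 1.0, 5.8]
```

```bash
python3 jog.py '[{"aperture": 0.055}, {"aperture": 0.088}, {"aperture": 0.088}, {"aperture": 0.088}, {"aperture": 0.088}]' 
python3 jog.py '[{"z": -0.01, "aperture": 0.088}, {"z": -0.03, "aperture": 0.088}, {"z": -0.035, "aperture": 0.088}, {"z": -0.035, "aperture": 0.088}, {"z": -0.025, "aperture": 0.088}]'>/dev/null
python3 jog.py '[{"x": -0.0087, "y": -0.035, "aperture": 0.088}, {"x": -0.0087, "y": -0.035, "aperture": 0.088}, {"x": -0.0087, "y": -0.035, "aperture": 0.088}, {"x": -0.0087, "y": -0.035, "aperture": 0.088}, {"x": -0.0087, "y": -0.035, "aperture": 0.088}]'>/dev/null
python3 jog.py '[{"x": -0.0087, "y": -0.035, "aperture": 0.088}, {"x": -0.0087, "y": -0.035, "aperture": 0.088}, {"x": -0.0087, "y": -0.035, "aperture": 0.088}, {"x": -0.0087, "y": -0.035, "aperture": 0.088}, {"x": -0.0087, "y": -0.035, "aperture": 0.088}]'
python3 jog.py '[{"aperture": 0.088}, {"aperture": 0.088}, {"aperture": 0.088}]'
python3 - <<'E'
from h import *
S=viewer.read_camera("side")
cv2.imwrite("pics/e6.png",cv2.resize(S["pixels"][110:400,200:450,::-1],None,fx=2,fy=2,interpolation=2))
E
```

```text
clock: 28.97
eef_pos: [0.537, -0.2731, 0.025]
tcp_rot: [-3.141, 0.0, -0.0]
contact_force: [0.4, 0.3, 0.8]
opening: 0.0728
grasp_force: 0.0
clock: 30.22
eef_pos: [0.4495, 0.0784, 0.1612]
tcp_rot: [-3.141, -0.001, -0.0]
contact_force: [0.8, -0.2, -0.8]
opening: 0.0882
grasp_force: 0.0
clock: 30.47
eef_pos: [0.4504, 0.0768, 0.1608]
tcp_rot: [3.141, -0.001, 0.001]
contact_force: [-0.5, 0.2, -0.1]
opening: 0.088
grasp_force: 0.0
```

View pics/e6.png

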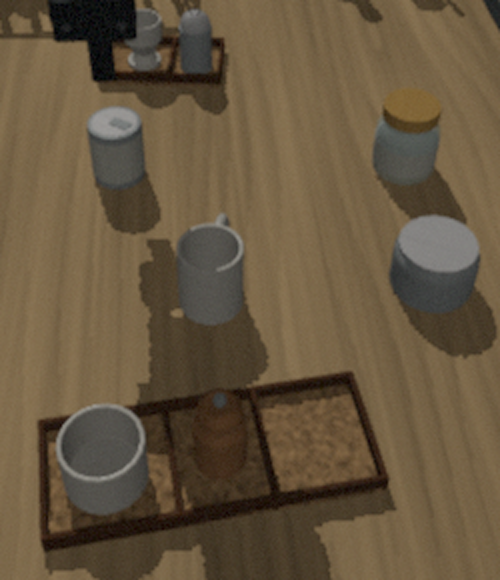

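The mill stands in the middle bay at (220,435), and the can is at (117,145) below the gripper. Taking the can.

```bash
python3 jog.py '[{"z": 0.027, "aperture": 0.088}, {"z": 0.027, "aperture": 0.088}, {"z": 0.027, "aperture": 0.088}, {"z": 0.027, "aperture": 0.088}, {"z": 0.015, "aperture": 0.088}]'>/dev/null
python3 jog.py '[{"aperture": 0.088}, {"aperture": 0.088}, {"z": 0.006, "aperture": 0.088}, {"aperture": 0.088}, {"aperture": 0.088}]'
python3 jog.py '[{"aperture": 0.047}, {"aperture": 0.047}, {"aperture": 0.047}, {"aperture": 0.047}, {"aperture": 0.047}]' 12 >/dev/null
python3 jog.py '[{"aperture": 0.047}, {"aperture": 0.047}, {"aperture": 0.047}, {"aperture": 0.047}, {"aperture": 0.047}]' 25
python3 jog.py '[{"z": -0.01, "aperture": 0.047}, {"z": -0.025, "aperture": 0.047}, {"z": -0.035, "aperture": 0.047}, {"z": -0.035, "aperture": 0.047}, {"z": -0.035, "aperture": 0.047}]' >/dev/null
python3 jog.py '[{"aperture": 0.047}, {"aperture": 0.047}]'
```

```text
clock: 31.35
eef_pos: [0.4511, 0.0767, 0.0322]
tcp_rot: [-3.141, -0.002, -0.001]
contact_force: [-1.0, -0.2, -0.3]
opening: 0.0883
grasp_force: 0.0
clock: 32.18
eef_pos: [0.4503, 0.0771, 0.0314]
tcp_rot: [-3.141, -0.0, -0.0]
contact_force: [-1.0, 1.7, 3.3]
opening: 0.0556
grasp_force: 25.0
clock: 32.77
eef_pos: [0.4518, 0.0767, 0.1739]
tcp_rot: [-3.142, -0.006, 0.0]
contact_force: [0.0, -1.3, -1.9]
opening: 0.0552
grasp_force: 25.0
```

```bash
python3 jog.py '[{"x": 0.0165, "y": 0.0342, "aperture": 0.047}, {"x": 0.0165, "y": 0.0342, "aperture": 0.047}, {"x": 0.0165, "y": 0.0342, "aperture": 0.047}, {"x": 0.0165, "y": 0.0342, "aperture": 0.047}, {"x": 0.0165, "y": 0.0342, "aperture": 0.047}]'>/dev/null
python3 jog.py '[{"x": 0.0165, "y": 0.0342, "aperture": 0.047}, {"x": 0.0165, "y": 0.0342, "aperture": 0.047}, {"x": 0.0165, "y": 0.0342, "aperture": 0.047}, {"x": 0.0165, "y": 0.0342, "aperture": 0.047}, {"x": 0.0165, "y": 0.0342, "aperture": 0.047}]'>/dev/null
python3 jog.py '[{"aperture": 0.047}, {"aperture": 0.047}, {"aperture": 0.047}]'
python3 jog.py '[{"z": 0.03, "aperture": 0.047}, {"z": 0.03, "aperture": 0.047}, {"z": 0.03, "aperture": 0.047}, {"z": 0.01, "aperture": 0.047}, {"aperture": 0.047}]'>/dev/null
python3 jog.py '[{"aperture": 0.047}, {"aperture": 0.047}]'
```

```text
clock: 33.85
eef_pos: [0.6132, -0.2644, 0.1683]
tcp_rot: [-3.139, 0.005, -0.001]
contact_force: [0.9, 0.2, -1.4]
opening: 0.0552
grasp_force: 25.0
clock: 34.43
eef_pos: [0.6164, -0.2651, 0.0734]
tcp_rot: [3.14, -0.003, 0.001]
contact_force: [-0.3, 0.2, -1.3]
opening: 0.0554
grasp_force: 25.0
```

```bash
python3 jog.py '[{"z": 0.008, "aperture": 0.047}, {"z": 0.008, "aperture": 0.047}, {"z": 0.006, "aperture": 0.047}, {"aperture": 0.047}, {"aperture": 0.047}]'| sed -n '2p;4p'
python3 jog.py '[{"z": 0.004, "aperture": 0.047}, {"z": 0.004, "aperture": 0.047}, {"aperture": 0.047}, {"aperture": 0.047}]'| sed -n '2p;4p'
```

```text
eef_pos: [0.6144, -0.2649, 0.0484]
contact_force: [0.9, -0.4, -1.9]
eef_pos: [0.6148, -0.2651, 0.0407]
contact_force: [-0.0, -0.4, -1.4]
```

```bash
python3 jog.py '[{"z": 0.0015, "aperture": 0.047}, {"aperture": 0.047}, {"aperture": 0.047}]' | sed -n '2p;4p'
python3 jog.py '[{"z": 0.0015, "aperture": 0.047}, {"aperture": 0.047}, {"aperture": 0.047}]' | sed -n '2p;4p'
```

```text
eef_pos: [0.6151, -0.2652, 0.0398]
contact_force: [-0.0, -0.1, -2.2]
eef_pos: [0.615, -0.2651, 0.0381]
contact_force: [0.7, -0.2, -1.6]
```

```bash
python3 jog.py '[{"z": 0.001, "aperture": 0.047}, {"aperture": 0.047}, {"aperture": 0.047}]' | sed -n '2p;4p'
```

```text
eef_pos: [0.6153, -0.2652, 0.0375]
contact_force: [-0.2, -0.2, -0.2]
```

```bash
python3 jog.py '[{"z": 0.0007, "aperture": 0.047}, {"aperture": 0.047}, {"aperture": 0.047}]' | sed -n '2p;4p'
```

```text
eef_pos: [0.6153, -0.2652, 0.0375]
contact_force: [-1.9, 0.6, 5.0]
```

Contact. I'll release, rise well clear, and take a last look.

```bash
python3 jog.py '[{"aperture": 0.07}, {"aperture": 0.088}, {"aperture": 0.088}, {"aperture": 0.088}, {"aperture": 0.088}]' 
python3 jog.py '[{"z": -0.01, "aperture": 0.088}, {"z": -0.03, "aperture": 0.088}, {"z": -0.035, "aperture": 0.088}, {"z": -0.035, "aperture": 0.088}, {"z": -0.035, "aperture": 0.088}]'>/dev/null
python3 jog.py '[{"y": -0.03, "z": -0.02, "aperture": 0.088}, {"y": -0.03, "z": -0.02, "aperture": 0.088}, {"y": -0.03, "z": -0.02, "aperture": 0.088}, {"y": -0.03, "aperture": 0.088}, {"y": -0.03, "aperture": 0.088}]'>/dev/null
python3 jog.py '[{"y": -0.03, "aperture": 0.088}, {"y": -0.03, "aperture": 0.088}, {"aperture": 0.088}, {"aperture": 0.088}, {"aperture": 0.088}]'
python3 - <<'E'
from h import *
S=viewer.read_camera("side");T=viewer.read_camera("top")
a=cv2.resize(S["pixels"][110:400,200:450,::-1],(475,551),interpolation=2)
b=cv2.resize(T["pixels"][90:300,400:510,::-1],(289,551),interpolation=2)
cv2.imwrite("pics/e7.png",np.hstack([a,b]))
E
```

```text
clock: 36.6
eef_pos: [0.615, -0.2651, 0.0362]
tcp_rot: [-3.141, 0.0, 0.0]
contact_force: [-1.0, -0.6, 0.5]
opening: 0.0864
grasp_force: 0.0
clock: 37.85
eef_pos: [0.6152, -0.0555, 0.2421]
tcp_rot: [3.141, -0.001, 0.001]
contact_force: [-0.3, 0.6, -0.7]
opening: 0.0883
grasp_force: 0.0
```

View pics/e7.png

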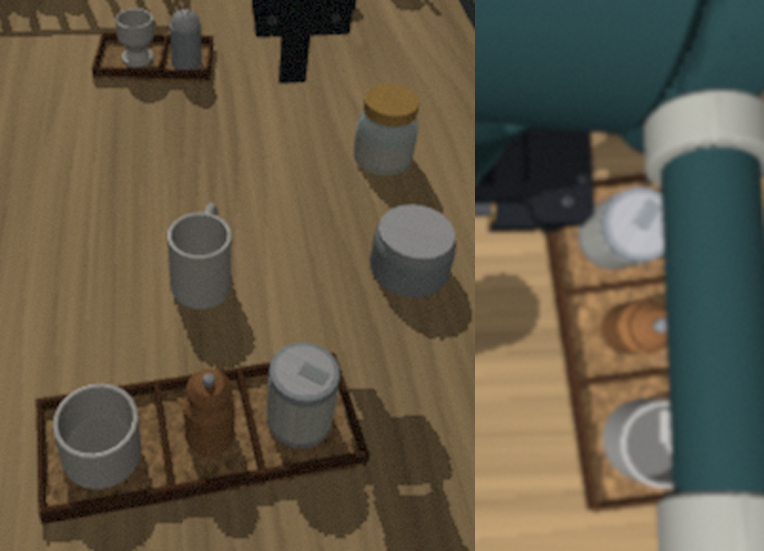

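The ramekin (97,435), mill (210,415) and can (302,395) stand upright in their bays, as do the egg cup and salt shaker at (137,40) and (185,40). The mug, jar and tin haven't moved, and the gripper is clear.

```bash
python3 -c "
from plant import robot, viewer, sign_off
print(sign_off())"
```

```text
the job is handed in; nothing more can be done
None
```

I set all five items upright in their bays in the order you gave, left the mug, jam jar and flat tin where they stood, and handed the job in at about 38 s (limit 128 s); sign-off returned no verdict.

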